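# Open the wire feeder's double-latched cover

## Robot

A 7-joint arm with a two-finger parallel gripper is mounted at the origin on the work surface. World frame = base frame: x ahead of the robot, y to its left, z up, the work surface at z = 0. Lengths are in m, angles in rad, forces in N, time in s.
With the tool pointing down it reaches from about 0.425 to 0.925 m from the base axis. Payload 6.8 kg.
Tool frame: the origin (TCP) lies midway between the tips of the shut fingers; the grasp point (between the pads) lies 19 mm behind it; z points along the fingers, y is the line along which they close (so a half turn about z gives the same grasp; the last joint's range is limited). The gripper opens to 85 mm and grips with 20 to 120 N. Pads are 22 mm wide; open, the fingers measure 114 mm over their backs; the gripper's body (76 mm by 85 mm) begins 54 mm behind the grasp point. The pads swing forward as they close: fully open they stand 13 mm farther back than shut.
Start: joints at [1.128, 0.477, 0.022, 1.555, -0.011, 1.109, -0.083], TCP at [0.222, -0.638, 0.231] pointing down, gripper open.
Joint ranges: [-2.96, 2.96], [-0.34, 2.1], [-1.41, 1.46], [0.24, 2.44], [-1.37, 4.51], [0.17, 1.92], [-2.96, 2.96]. Speed limits (rad/s): [2.39, 2.39, 3.14, 3.14, 3.14, 3.14, 3.14].

## Interface

Orientations are given as a 3x3 rotation matrix whose columns are the frame's x, y, z axes.
In Python, from plant import monitor, imaging, robot gives the robot as it stands.
- The arm moves only by the tool servo_tool, never from a script. Its argument "steps" is a list of rows, each an object with "hand": the opening, from -1 (shut) to 1 (fully open), so that 0 is half open; "offset": the shift along the tool's x, y, z in m, a list of three; "delta_rot": the turn, a rotation vector about the tool's x, y, z in degrees, a list of three. A call has 1 to 8 rows; each row is the pose to reach, as a shift and turn from the pose commanded when the call began, along the tool's axes at that moment; what a row does not reach only later rows make up. A row lasts 1/10 s, in which the tool goes at most 50 mm and 8.59 degrees, less where a joint would pass 70% of its speed; a pose out of reach is approached as far as the arm can. A call with a gripper value outside its range is refused whole. The fingers move at their own pace and stop on an object; "grip_force" is the grip in N (left out, the last holds). Time passes only in rows, so rows that repeat a pose let the fingers close. It gives the time, the measured TCP pose, the force, the opening and the grip force at its end, in the units of the state.
- monitor.sense(): the state, without advancing time (a new reading comes with each control period).
- imaging.camera(name): name is "scene" or "top" or "wrist"; returns the picture (384x512x3 uint8, red, green, blue); there is no depth.
- imaging.camera_info(name): a dict with "intrinsics" (3x3 intrinsics, pixels), "cam_to_world" (4x4, takes a point from camera to world coordinates); the wrist camera has in their place "hand_eye" (4x4, takes a point from camera to tool coordinates, whose origin is the TCP and whose axes are the flange's). Camera axes: x right, y down, z forward; pixel columns grow to the right and rows downward; lengths in m; the calibration is good to about 2 mm. A picture is of the moment at which its call begins: read the wrist's pose just before it. camera_info takes no time and is no camera call.
- robot.job_done(): hands the job in; it is judged then, once.
The state is a dict: "time": time; "joint_pos": joint angles; "joint_velocities": joint speeds; "joint_efforts": joint torques, N m; "position": TCP position; "tcp_rot": TCP orientation; "ft_force": force on the tool from outside, world axes, zero at the start; "ft_torque": the same for the moment, N m; "width": finger opening in m; "finger_force": force on a finger pad.
Only numpy, scipy, OpenCV 4.12 (cv2) and the standard library are available. Lean on these libraries where they do the work, as an engineer would, in place of code of your own. Each camera call takes 0.05 s, during which the arm holds its last target. There are 200 camera calls.

## Task

Open the red wire feeder so that its wire spool can be changed. Swing the front latch with the yellow knob back from the cover, lift the cover a little by its black bar handle until the hidden safety catch stops it, let go, push the orange catch tab that now shows in the gap fully sideways away from the handle, and then lift the cover fully open, to its stop, and leave it standing there. Leave the latch and the catch open, and do not disturb the hammer, pliers, cup, clamp and bracket lying around the feeder.

Things in the scene. Friction and masses are not known exactly. Their poses are not given: they have to be found in the camera images.
- feeder: Wire feeder, fixed: red steel tub 170 (x) by 360 (y) by 100 mm high, closed by the red cover. Origin: centre of its underside, on the table. Its axes: z up, x from the front (robot side: handle, latch, catch) to the hinge at the rear, y to the left seen from the front. 'Feeder (x, y, z)' below means mm from this origin in these axes.
- cover (a joint): Cover angle, rad: 0 shut, 1.25 open at its stop. Stiff hinge: stays where left, needs 4 to 7 N at the handle. Cap 205 mm front to rear, 370 wide, top 32 mm above the tub's rim, skirt 32 mm deep at front and sides; its front overhangs the tub's front wall by 30 mm. It cannot rise while the latch is shut; an inner strap stops it at 0.55 rad while the catch is in place.
- cover_hinge (a point): Middle of the cover's hinge line, which runs along the feeder's y; feeder (85, 0, 100). The cover's front rises as it opens.
- cover_handle (a point): Middle of the black round bar handle, 14 mm thick, along the feeder's y, 42 mm in front of the cover's skirt, on two posts 72 mm apart (inside). Shut: feeder (-157, 0, 115), that is 242 mm in front of the hinge and 15 mm above it; it turns with the cover. Can be pinched from above, fingers closing across the bar, at any cover angle; opened over 35 mm the rear finger lands on the cover.
- latch (a joint): Angle of the front latch lever, rad: 0 shut (upright, nose over the cover's front edge), growing as the knob is pulled back to the robot side (feeder -x), up to 0.9. The cover is free from 0.25; well clear is over 0.4. Stays where left; 1 to 2 N at the knob move it.
- latch_knob (a point): Centre of the latch's yellow knob, a cylinder 20 mm thick, 32 mm long along the feeder's y, on top of the steel lever (22 mm wide), 117 mm from its pivot. Shut: feeder (-130, 125, 172), 40 mm above the cover's top. Can be pinched from above by its two ends.
- latch_pivot (a point): Latch pivot on the tub's front, axis along the feeder's y; feeder (-130, 125, 55).
- catch (a joint): Travel of the safety catch, m: 0 to 0.005 in place at the start, 0.030 fully pushed, towards the feeder's -y (right seen from the front, away from the handle). The cover is free from 0.018. Friction about 3 N; stays where left.
- catch_tab (a point): Centre of the catch's orange tab, 22 (x) by 20 (y) by 26 mm (z), 5 mm in front of the tub's wall, free below. At travel 0: feeder (-101, -130, 112). Hidden under the cover's overhang while shut. With the cover up at 0.5 to 0.55 rad, closed fingers tilted some 20 degrees (tips leaning to the rear) reach it from above in front and can press its left (+y) face; the handle ends 75 mm from it.
- hammer: Bystander: hammer with orange grip, 280 mm, lying left of the feeder.
- tumbler: Bystander: steel cup, 76 mm across, 120 mm high, standing right of the feeder. Origin: centre of its foot.
- pliers: Bystander: pliers with blue grips, about 175 mm long and 12 mm high, lying on the table in front of the feeder.
- gclamp: Bystander: blue G-clamp, 150 mm, 16 mm high, lying on the table far to the right.
- bracket: Bystander: steel angle bracket 120 by 70 by 56 mm, lying on the table far to the left.

How it is judged:
On the way, in this order (a step that is already met when the one before it is completed fails the run):
1. the latch is swung back by more than 0.35 rad with the cover still down and the catch still in place (value of joint latch above 0.35 rad and value of joint cover below 0.1 rad and value of joint catch below 0.012 m), for 0.1 s.
2. the cover is lifted ajar (0.35 to 0.65 rad) with the catch still in place (value of joint cover between 0.35 and 0.65 rad and value of joint catch below 0.012 m), for 0.1 s.
3. the catch is pushed aside by more than 20 mm while the cover stands ajar (under 0.65 rad) (value of joint catch above 0.02 m and value of joint cover below 0.65 rad), for 0.1 s.
At the end, for the whole second after the job is handed in: The cover stands open by itself at more than 1.1 rad (its stop is at 1.25), at rest, with the latch still swung back (more than 0.3 rad) and the catch still pushed aside (more than 18 mm) (value of joint cover above 1.1 rad and velocity of joint cover between -0.05 and 0.05 rad/s and value of joint latch above 0.3 rad and value of joint catch above 0.018 m); the robot touches nothing.
It fails at once if a bystander (hammer, cup, pliers, clamp or bracket) is shifted by more than 40 mm (distance of any of hammer, tumbler, pliers, gclamp, bracket from where it was at the start of the episode above 0.04 m).
It also fails if it takes over 64 s, if anything falls off the work surface, if the arm or the gripper's body presses on something with over 40 N, if the wrist force passes 120 N, or if a joint passes its speed limit or range.

## Working session

There is one attempt and no reset: what is moved stays moved. The work goes in short steps, Python scripts to look and compute and a tool call to move; the robot and the scene stay as the last step left them, time stands still between calls to the robot, and variables do not carry over. Pictures are saved under pics/ and viewed, at most 10 in all, crops included, and the job is handed in when it is done.

Besides the shell and the picture viewer there is one more tool, called after "Request:" by a JSON object that holds its "method" and its "body", one argument or row to a line. servo_tool: Moves the arm, as the interface text tells. Its arguments: {"type":"object","properties":{"steps":{"type":"array","items":{"type":"object","properties":{"hand":{"type":"number"},"offset":{"type":"array","items":{"type":"number"}},"delta_rot":{"type":"array","items":{"type":"number"}}}}},"grip_force":{"type":"number"}},"required":["steps"]}

```bash
ls; mkdir -p pics
python3 - <<'E'
from plant import monitor, imaging, robot
import cv2,numpy as np
np.set_printoptions(precision=4,suppress=True)
s=monitor.sense();print({k:np.round(v,3) for k,v in s.items()})
a=[]
for n in ("scene","top"):
    im=imaging.camera(n);np.save(f"pics/{n}.npy",im);i=imaging.camera_info(n);print(n,i["intrinsics"],i["cam_to_world"])
    cv2.imwrite(f"pics/{n}0.png",im[...,::-1])
print(imaging.camera_info("wrist"))
E
```

```text
pics
{'time': np.float64(0.0), 'joint_pos': array([ 1.128,  0.478,  0.022,  1.556, -0.011,  1.109, -0.083]), 'joint_velocities': array([-0.   , -0.   ,  0.001,  0.   ,  0.   , -0.   , -0.001]), 'joint_efforts': array([ -0.001, -59.645,   1.608, -28.119,   0.013,   0.009,  -0.   ]), 'position': array([ 0.222, -0.637,  0.23 ]), 'tcp_rot': array([[ 0.945,  0.329, -0.001],
       [ 0.329, -0.944,  0.002],
       [-0.   , -0.002, -1.   ]]), 'ft_force': array([ 0.149, -0.159, -0.031]), 'ft_torque': array([ 0.039,  0.009, -0.007]), 'finger_force': np.float64(0.0), 'width': np.float64(0.085)}
scene [[474.088   0.    253.008]
 [  0.    474.088 192.323]
 [  0.      0.      1.   ]] [[-0.5918  0.6004 -0.5378  1.6569]
 [ 0.8061  0.4436 -0.3918  0.7828]
 [ 0.0033 -0.6653 -0.7465  1.5959]
 [ 0.      0.      0.      1.    ]]
top [[427.0933   0.     264.2924]
 [  0.     427.0933 190.8272]
 [  0.       0.       1.    ]] [[ 0.0298 -0.9789  0.202   0.2746]
 [-0.9995 -0.0302  0.001   0.0084]
 [ 0.0052 -0.2019 -0.9794  1.6567]
 [ 0.      0.      0.      1.    ]]
{'intrinsics': array([[265.8085,   0.    , 257.5445],
       [  0.    , 265.8085, 187.9848],
       [  0.    ,   0.    ,   1.    ]]), 'hand_eye': array([[-0.0005, -0.9467, -0.322 ,  0.0824],
       [ 1.    , -0.0005, -0.0003,  0.    ],
       [ 0.0001, -0.322 ,  0.9467, -0.1419],
       [ 0.    ,  0.    ,  0.    ,  1.    ]])}
```

View pics/top0.png

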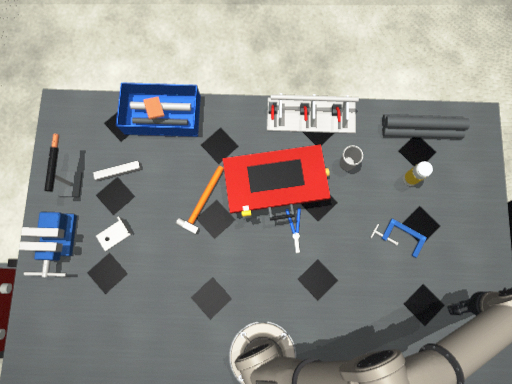

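View pics/scene0.png

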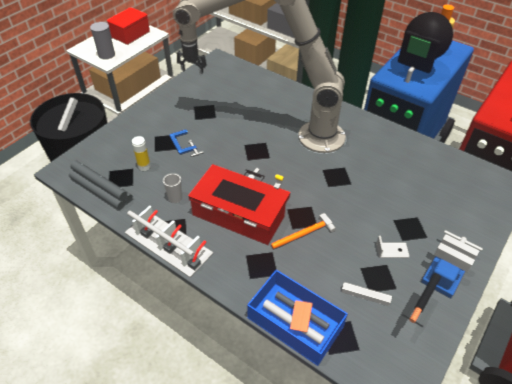

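The top view shows the red cover with corners near (222,157), (325,145), (329,198) and (232,212), and the yellow knob at (246,211). The handle is at about (283,212), with the pliers just in front of it at (296,230), the cup at (352,157) and the hammer head at (187,226).

```bash
cat > h.py <<'E'
import numpy as np,cv2
from plant import monitor, imaging, robot
np.set_printoptions(precision=4,suppress=True)
def ray(n,uv,z,T=None):
    i=imaging.camera_info(n);K=i["intrinsics"]
    if T is None:T=i["cam_to_world"]
    d=T[:3,:3]@np.linalg.inv(K)@np.array([uv[0],uv[1],1.]);o=T[:3,3]
    return o+d*(z-o[2])/d[2]
def wristT(s):
    T=np.eye(4);T[:3,:3]=s["tcp_rot"];T[:3,3]=s["position"];return T@imaging.camera_info("wrist")["hand_eye"]
def hsv(im):return cv2.cvtColor(im,cv2.COLOR_RGB2HSV)
def blobs(m,amin):
    cs,_=cv2.findContours(m.astype(np.uint8),cv2.RETR_EXTERNAL,cv2.CHAIN_APPROX_NONE)
    return [c for c in cs if cv2.contourArea(c)>=amin]
E
python3 - <<'E'
from h import *
for n in("top","scene"):
    im=np.load(f"pics/{n}.npy");H=hsv(im).astype(int)
    red=((H[...,0]<6)|(H[...,0]>174))&(H[...,1]>180)&(H[...,2]>90)
    if n=="top":
        red=red&(H[...,2]>180)
        for c in blobs(red,1500):
            P=np.array([ray(n,p[0],.132)[:2] for p in c],np.float32)
            r=cv2.minAreaRect(P);print(n,r,cv2.boxPoints(r))
    y=(abs(H[...,0]-27)<5)&(H[...,1]>150)&(H[...,2]>120)
    for c in blobs(y,6):
        m=cv2.moments(c);u=(m["m10"]/m["m00"],m["m01"]/m["m00"]);print(n,"y",u,cv2.contourArea(c),ray(n,u,.172))
E
```

```text
top ((0.6398742198944092, -0.03059464693069458), (0.20418354868888855, 0.36722618341445923), 10.156514167785645) [[ 0.507   0.1321]
 [ 0.5718 -0.2293]
 [ 0.7727 -0.1933]
 [ 0.708   0.1681]]
top y (246.020202020202, 212.88383838383837) 33.0 [0.4997 0.0717 0.172 ]
top y (409.2113095238095, 176.4255952380952) 56.0 [ 0.6494 -0.5072  0.172 ]
scene y (278.7463768115942, 177.1231884057971) 23.0 [0.4998 0.0713 0.172 ]
scene y (141.93986928104573, 158.35686274509803) 127.5 [ 0.757  -0.4637  0.172 ]
```

The measured cover (204 × 367 mm) and knob agree with the given sizes, so the feeder's yaw is 10.2° and its origin is about (0.652, -0.028). Next I work out the first move, to above the knob.

```bash
cat >> h.py <<'E'
from scipy.spatial.transform import Rotation as R
YAW=10.16; O=np.array([.6515,-.0284,0])
RF=R.from_euler("z",YAW,degrees=True).as_matrix()
def f2w(p):return O+RF@(np.array(p)/1000.)
def w2f(p):return RF.T@(np.array(p)-O)*1000
def pose(heading,lean=0):
    "tool down, tool x at heading (deg from feeder x); lean: tips towards feeder +x"
    D=R.from_euler("z",heading,degrees=True).as_matrix()@np.diag([1,-1,-1.])
    return RF@R.from_euler("y",-lean,degrees=True).as_matrix()@D
def to(p,heading,lean=0,s=None):
    s=s or monitor.sense();Rc=np.array(s["tcp_rot"])
    print("tcp feeder",w2f(s["position"]),"F",np.array(s["ft_force"]),"w",s["width"],"t",s["time"])
    print("offset",Rc.T@(f2w(p)-s["position"]),"rot",R.from_matrix(Rc.T@pose(heading,lean)).as_rotvec(degrees=True))
E
python3 -c "
from h import *
to([-130,125,260],90)"
```

```text
tcp feeder [-530.4982 -523.2586  230.4314] F [ 0.0849 -1.2777 -0.089 ] w 0.08504044916409992 t 0.1
offset [ 0.4972 -0.5774 -0.0287] rot [ -0.0821  -0.0589 -80.9743]
```

Request:
{"method": "servo_tool", "body": {
  "steps": [
    {"hand": 0.2,"offset": [0.249,-0.289,-0.029],"delta_rot": [0,0,-40.5]},
    {"hand": 0.2,"offset": [0.249,-0.289,-0.029],"delta_rot": [0,0,-40.5]},
    {"hand": 0.2,"offset": [0.249,-0.289,-0.029],"delta_rot": [0,0,-40.5]},
    {"hand": 0.2,"offset": [0.249,-0.289,-0.029],"delta_rot": [0,0,-40.5]},
    {"hand": 0.2,"offset": [0.249,-0.289,-0.029],"delta_rot": [0,0,-40.5]},
    {"hand": 0.2,"offset": [0.249,-0.289,-0.029],"delta_rot": [0,0,-40.5]},
    {"hand": 0.2,"offset": [0.249,-0.289,-0.029],"delta_rot": [0,0,-40.5]},
    {"hand": 0.2,"offset": [0.249,-0.289,-0.029],"delta_rot": [0,0,-40.5]}
  ]
}}

```text
time: 0.9
position: [0.3629, -0.2792, 0.2605]
tcp_rot: [[0.502, 0.865, 0.0], [0.865, -0.502, 0.0], [0.0, -0.0, -1.0]]
ft_force: [0.3, -0.9, 0.1]
width: 0.051
finger_force: 0.0
```

```bash
python3 -c "
from h import *
to([-130,125,260],90)"
```

```text
tcp feeder [-328.3006 -195.9645  260.4575] F [ 0.276  -0.8685  0.0838] w 0.0509543438624115 t 0.9
offset [ 0.3731 -0.0563  0.0006] rot [  0.0008  -0.0225 -40.2909]
```

Request:
{"method": "servo_tool", "body": {
  "steps": [
    {"hand": 0.2,"offset": [0.373,-0.056,0],"delta_rot": [0,0,-40.3]},
    {"hand": 0.2,"offset": [0.373,-0.056,0],"delta_rot": [0,0,-40.3]},
    {"hand": 0.2,"offset": [0.373,-0.056,0],"delta_rot": [0,0,-40.3]},
    {"hand": 0.2,"offset": [0.373,-0.056,0],"delta_rot": [0,0,-40.3]},
    {"hand": 0.2,"offset": [0.373,-0.056,0],"delta_rot": [0,0,-40.3]},
    {"hand": 0.2,"offset": [0.373,-0.056,0],"delta_rot": [0,0,-40.3]},
    {"hand": 0.2,"offset": [0.373,-0.056,0],"delta_rot": [0,0,-40.3]},
    {"hand": 0.2,"offset": [0.373,-0.056,0],"delta_rot": [0,0,-40.3]}
  ]
}}

```text
time: 1.7
position: [0.5025, 0.072, 0.2604]
tcp_rot: [[-0.178, 0.984, 0.001], [0.984, 0.178, 0.002], [0.002, 0.001, -1.0]]
ft_force: [-0.1, -0.5, -0.1]
width: 0.0514
finger_force: 0.0
```

```bash
python3 -c "
from h import *
s=monitor.sense();im=imaging.camera('wrist');cv2.imwrite('pics/w1.png',im[...,::-1])
T=wristT(s);H=hsv(im).astype(int)
y=(abs(H[...,0]-27)<5)&(H[...,1]>150)&(H[...,2]>120)
for c in blobs(y,60):
    m=cv2.moments(c);u=(m['m10']/m['m00'],m['m01']/m['m00']);print(u,cv2.boundingRect(c),w2f(ray('wrist',u,.178,T)))
to([-130,125,150],90)"
```

```text
(255.95648082804044, 191.5422253587391) (246, 173, 21, 38) [-130.9316  128.4515  178.    ]
(351.53477690288713, 41.727252843394574) (299, 0, 112, 96) [-58.9233 247.9022 178.    ]
tcp feeder [-127.5775  128.2809  260.5957] F [2.1401 2.8789 0.8825] w 0.051383305575401446 t 1.75
offset [-0.0037 -0.0027  0.1106] rot [ 0.1316 -0.2325  0.2626]
```

View pics/w1.png

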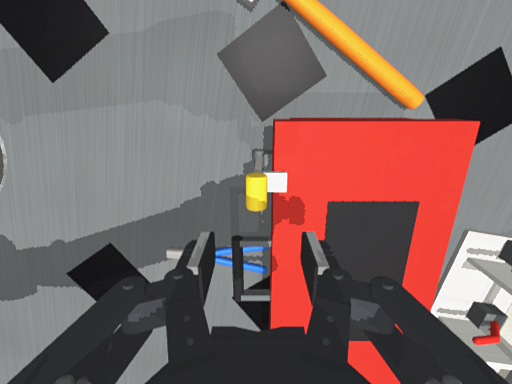

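The wrist view shows the yellow knob at (256,192), centred between the open fingers. The handle bar runs vertically at about x=238, rows 238–300. The knob measures feeder (-131,128), as expected, so I lower the fingers to straddle it.

Request:
{"method": "servo_tool", "body": {
  "steps": [
    {"hand": 0.2,"offset": [-0.001,-0.003,0.04],"delta_rot": [0,0,0]},
    {"hand": 0.2,"offset": [-0.001,-0.003,0.075],"delta_rot": [0,0,0]},
    {"hand": 0.2,"offset": [-0.001,-0.003,0.11],"delta_rot": [0,0,0]},
    {"hand": 0.2,"offset": [-0.001,-0.003,0.11],"delta_rot": [0,0,0]}
  ]
}}

```text
time: 2.15
position: [0.4956, 0.0647, 0.1462]
tcp_rot: [[-0.174, 0.985, -0.009], [0.985, 0.173, -0.001], [0.0, -0.009, -1.0]]
ft_force: [0.2, -0.4, 0.4]
width: 0.0511
finger_force: 0.0
```

```bash
python3 -c "
from h import *
to([-130,128,150],90)"
```

```text
tcp feeder [-137.0408  119.1382  146.2291] F [ 0.1951 -0.3876  0.4352] w 0.051095498222668144 t 2.15
offset [ 0.0089  0.007  -0.0038] rot [-0.5156 -0.0191 -0.1685]
```

Request:
{"method": "servo_tool", "body": {
  "steps": [
    {"hand": -0.3,"offset": [0.006,0.005,-0.002],"delta_rot": [0,0,0]},
    {"hand": -0.3,"offset": [0.006,0.005,-0.002],"delta_rot": [0,0,0]},
    {"hand": -0.3,"offset": [0.006,-0.006,-0.002],"delta_rot": [0,0,0]},
    {"hand": -0.3,"offset": [0.006,-0.017,-0.001],"delta_rot": [0,0,0]},
    {"hand": -0.3,"offset": [0.006,-0.028,0],"delta_rot": [0,0,0]},
    {"hand": -0.3,"offset": [0.006,-0.039,0.002],"delta_rot": [0,0,0]},
    {"hand": -0.3,"offset": [0.006,-0.05,0.004],"delta_rot": [0,0,0]},
    {"hand": -0.3,"offset": [0.006,-0.06,0.006],"delta_rot": [0,0,0]}
  ]
}}

```text
time: 2.95
position: [0.438, 0.0611, 0.1442]
tcp_rot: [[-0.173, 0.985, 0.0], [0.985, 0.173, -0.0], [-0.0, -0.0, -1.0]]
ft_force: [1.0, 0.4, -0.4]
width: 0.0305
finger_force: 0.5
```

```bash
python3 -c "
from h import *
s=monitor.sense();im=imaging.camera('wrist');cv2.imwrite('pics/w2.png',im[...,::-1])
T=wristT(s);H=hsv(im).astype(int)
y=(abs(H[...,0]-27)<5)&(H[...,1]>150)&(H[...,2]>120)
for c in blobs(y,60):
    m=cv2.moments(c);u=(m['m10']/m['m00'],m['m01']/m['m00']);print(u,cv2.boundingRect(c),w2f(ray('wrist',u,.158,T)))
to([-196,125,150],90)"
```

```text
(265.41847594721156, 249.36602809706258) (248, 218, 36, 65) [-190.6809  129.2701  158.    ]
(480.05706874189366, 21.75659316904453) (455, 0, 57, 57) [-101.2812  238.3787  158.    ]
tcp feeder [-196.3805  125.6305  143.5563] F [-1.5857 -0.7193 -1.2842] w 0.02989643379590413 t 3.0
offset [-0.0006  0.0004 -0.0064] rot [-0.149   0.0547 -0.1728]
```

View pics/w2.png

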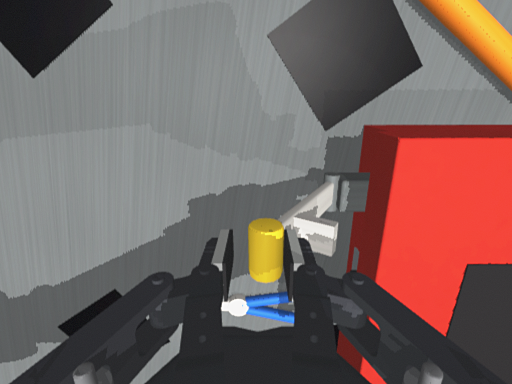

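The knob at (265,249), between the fingers, has come back to x ≈ -191, which is a latch angle of about 0.54 rad. The lever is clear of the cover. Next I ease off, rise, and go above the handle.

Request:
{"method": "servo_tool", "body": {
  "steps": [
    {"hand": -0.3,"offset": [0,0.004,0],"delta_rot": [0,0,0]},
    {"hand": -0.3,"offset": [0,0.004,-0.03],"delta_rot": [0,0,0]},
    {"hand": -0.25,"offset": [0,0.004,-0.07],"delta_rot": [0,0,0]},
    {"hand": -0.25,"offset": [-0.04,0.015,-0.08],"delta_rot": [0,0,0]},
    {"hand": -0.25,"offset": [-0.08,0.03,-0.08],"delta_rot": [0,0,0]},
    {"hand": -0.25,"offset": [-0.126,0.039,-0.08],"delta_rot": [0,0,0]},
    {"hand": -0.25,"offset": [-0.126,0.039,-0.08],"delta_rot": [0,0,0]},
    {"hand": -0.25,"offset": [-0.126,0.039,-0.08],"delta_rot": [0,0,0]}
  ]
}}

```text
time: 3.8
position: [0.4997, -0.0568, 0.2239]
tcp_rot: [[-0.171, 0.985, -0.001], [0.985, 0.171, 0.001], [0.001, -0.001, -1.0]]
ft_force: [-0.5, 0.5, -0.3]
width: 0.0321
finger_force: 0.0
```

```bash
python3 -c "
from h import *
s=monitor.sense();im=imaging.camera('wrist');cv2.imwrite('pics/w3.png',im[...,::-1])
T=wristT(s)
C=np.linalg.inv(T);K=imaging.camera_info('wrist')['intrinsics']
for p in([-157,0,122],[-157,36,122],[-157,-36,122]):
    q=C[:3,:3]@f2w(p)+C[:3,3];print(p,(K@q/q[2])[:2])
to([-157,0,96],90)"
```

```text
[-157, 0, 122] [255.5801 186.9059]
[-157, 36, 122] [255.2351 149.9599]
[-157, -36, 122] [255.8954 220.6717]
tcp feeder [-154.5217    0.2917  224.0056] F [-0.2821  1.0021 -0.31  ] w 0.03191472955592671 t 3.85
offset [-0.0004 -0.0024  0.128 ] rot [-0.0324 -0.056  -0.1907]
```

View pics/w3.png

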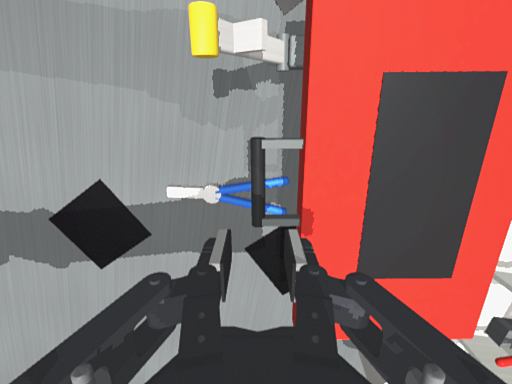

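The bar handle is at column 258, rows 138–226, within 2 mm of the prediction and centred between the fingers. I lower the fingers over it and grip.

Request:
{"method": "servo_tool", "body": {
  "grip_force": 40,
  "steps": [
    {"hand": -0.25,"offset": [0.003,-0.001,0.04],"delta_rot": [0,0,0]},
    {"hand": -0.25,"offset": [0.003,-0.001,0.08],"delta_rot": [0,0,0]},
    {"hand": -0.25,"offset": [0.003,-0.001,0.115],"delta_rot": [0,0,0]},
    {"hand": -0.25,"offset": [0.003,-0.001,0.128],"delta_rot": [0,0,0]},
    {"hand": -0.25,"offset": [0.003,-0.001,0.128],"delta_rot": [0,0,0]},
    {"hand": -1,"offset": [0.003,-0.001,0.128],"delta_rot": [0,0,0]},
    {"hand": -1,"offset": [0.003,-0.001,0.128],"delta_rot": [0,0,0]},
    {"hand": -1,"offset": [0.003,-0.001,0.128],"delta_rot": [0,0,0]}
  ]
}}

```text
time: 4.65
position: [0.4992, -0.0525, 0.0979]
tcp_rot: [[-0.174, 0.985, 0.003], [0.985, 0.174, 0.0], [-0.0, 0.003, -1.0]]
ft_force: [0.1, 3.1, 3.3]
width: 0.0121
finger_force: 39.4
```

```bash
python3 -c "
from h import *
to([-157,0,96],90)
t0=np.arctan2(15,242);r=np.hypot(15,242)
for a in np.arange(0,.56,.05):print(round(a,2),(r*np.array([np.cos(t0)-np.cos(a+t0),np.sin(a+t0)-np.sin(t0)])).round(1))"
```

```text
tcp feeder [-154.1866    3.1968   97.9223] F [0.1157 3.1358 3.2947] w 0.01210797618353838 t 4.65
offset [-0.0032 -0.0028  0.0019] rot [ 0.1886  0.0209 -0.1583]
0.0 [0. 0.]
0.05 [ 1.1 12.1]
0.1 [ 2.7 24.1]
0.15 [ 5. 36.]
0.2 [ 7.8 47.8]
0.25 [11.2 59.4]
0.3 [15.2 70.8]
0.35 [19.8 82.1]
0.4 [24.9 93.1]
0.45 [ 30.6 103.8]
0.5 [ 36.8 114.2]
0.55 [ 43.5 124.3]
```

Request:
{"method": "servo_tool", "body": {
  "steps": [
    {"hand": -1,"offset": [0,0.001,-0.012],"delta_rot": [0,0,0]},
    {"hand": -1,"offset": [0,0.004,-0.03],"delta_rot": [0,0,0]},
    {"hand": -1,"offset": [0,0.008,-0.048],"delta_rot": [0,0,0]},
    {"hand": -1,"offset": [0,0.013,-0.065],"delta_rot": [0,0,0]},
    {"hand": -1,"offset": [0,0.02,-0.082],"delta_rot": [0,0,0]},
    {"hand": -1,"offset": [0,0.027,-0.097],"delta_rot": [0,0,0]},
    {"hand": -1,"offset": [0,0.035,-0.112],"delta_rot": [0,0,0]},
    {"hand": -1,"offset": [0,0.037,-0.115],"delta_rot": [0,0,0]}
  ]
}}

```text
time: 5.45
position: [0.5335, -0.0463, 0.2123]
tcp_rot: [[-0.174, 0.985, -0.002], [0.985, 0.174, -0.0], [0.0, -0.002, -1.0]]
ft_force: [-3.7, 1.8, -5.9]
width: 0.0122
finger_force: 39.4
```

```bash
python3 -c "
from h import *
to([-117,0,212],90)"
```

```text
tcp feeder [-119.3442    3.2051  212.2601] F [-3.6804  1.7711 -5.8972] w 0.012243535665836015 t 5.45
offset [-0.0032  0.0024  0.0003] rot [-0.0908 -0.0074 -0.1662]
```

The cover is at about 0.5 rad and the force reads only hinge friction. I nudge it up a little, let go and rise.

Request:
{"method": "servo_tool", "body": {
  "steps": [
    {"hand": -1,"offset": [0,0.005,-0.005],"delta_rot": [0,0,0]},
    {"hand": -1,"offset": [0,0.005,-0.005],"delta_rot": [0,0,0]},
    {"hand": -0.25,"offset": [0,0.003,-0.003],"delta_rot": [0,0,0]},
    {"hand": -0.25,"offset": [0,0.003,-0.003],"delta_rot": [0,0,0]},
    {"hand": -0.25,"offset": [0,0.003,-0.003],"delta_rot": [0,0,0]},
    {"hand": -0.25,"offset": [0,0.0,-0.02],"delta_rot": [0,0,0]},
    {"hand": -0.25,"offset": [0,-0.002,-0.05],"delta_rot": [0,0,0]},
    {"hand": -0.25,"offset": [0,-0.004,-0.08],"delta_rot": [0,0,0]}
  ]
}}

```text
time: 6.25
position: [0.5303, -0.0475, 0.2922]
tcp_rot: [[-0.173, 0.985, -0.0], [0.985, 0.173, 0.0], [0.0, 0.0, -1.0]]
ft_force: [0.2, -0.5, 0.7]
width: 0.0321
finger_force: 0.0
```

```bash
python3 -c "
from h import *
to([-230,-100,260],180,30)"
```

```text
tcp feeder [-122.6479    2.6186  292.1805] F [ 0.2463 -0.4597  0.6958] w 0.032072350986308076 t 6.25
offset [-0.103  -0.107   0.0322] rot [-23.5502 -23.4936 -87.9293]
```

```bash
python3 -c "
from h import *
to([-165,-105,275],180,30)"
```

```text
tcp feeder [-122.6479    2.6186  292.1805] F [ 0.2463 -0.4597  0.6958] w 0.032072350986308076 t 6.25
offset [-0.1078 -0.042   0.0172] rot [-23.5502 -23.4936 -87.9293]
```

Request:
{"method": "servo_tool", "body": {
  "steps": [
    {"hand": -1,"offset": [-0.04,-0.02,0],"delta_rot": [-2.3,-2.3,-8]},
    {"hand": -1,"offset": [-0.08,-0.042,0],"delta_rot": [-4.2,-4.2,-16]},
    {"hand": -1,"offset": [-0.108,-0.042,0.005],"delta_rot": [-6.3,-6.3,-24]},
    {"hand": -1,"offset": [-0.108,-0.042,0.017],"delta_rot": [-8.5,-8.5,-32]},
    {"hand": -1,"offset": [-0.108,-0.042,0.017],"delta_rot": [-10.6,-10.6,-40]},
    {"hand": -1,"offset": [-0.108,-0.042,0.017],"delta_rot": [-12.8,-12.8,-48]},
    {"hand": -1,"offset": [-0.108,-0.042,0.017],"delta_rot": [-14.9,-14.9,-56]},
    {"hand": -1,"offset": [-0.108,-0.042,0.017],"delta_rot": [-17,-17,-64]}
  ]
}}

```text
time: 7.05
position: [0.5079, -0.161, 0.2748]
tcp_rot: [[-0.888, 0.252, 0.385], [0.265, 0.964, -0.02], [-0.376, 0.084, -0.923]]
ft_force: [-0.1, 0.4, 0.5]
width: -0.0004
finger_force: 0.0
```

```bash
python3 -c "
from h import *
to([-165,-105,245],180,30)"
```

```text
tcp feeder [-164.7241 -105.1605  274.8266] F [-0.1197  0.3582  0.4517] w -0.000355047631020541 t 7.05
offset [ 0.0115 -0.0025  0.0274] rot [ -6.6357  -6.6249 -24.3909]
```

Request:
{"method": "servo_tool", "body": {
  "steps": [
    {"hand": -1,"offset": [0.011,-0.003,0.027],"delta_rot": [-2.2,-2.2,-8]},
    {"hand": -1,"offset": [0.011,-0.003,0.027],"delta_rot": [-4.4,-4.4,-16]},
    {"hand": -1,"offset": [0.011,-0.003,0.027],"delta_rot": [-6.6,-6.6,-24.4]},
    {"hand": -1,"offset": [0.011,-0.003,0.027],"delta_rot": [-6.6,-6.6,-24.4]},
    {"hand": -1,"offset": [0.011,-0.003,0.027],"delta_rot": [-6.6,-6.6,-24.4]}
  ]
}}

```text
time: 7.55
position: [0.507, -0.1626, 0.2448]
tcp_rot: [[-0.855, -0.169, 0.49], [-0.145, 0.986, 0.086], [-0.498, 0.003, -0.867]]
ft_force: [-0.9, 0.8, -0.1]
width: 0.0001
finger_force: 0.0
```

```bash
python3 -c "
from h import *
s=monitor.sense();im=imaging.camera('wrist');cv2.imwrite('pics/w4.png',im[...,::-1])
T=wristT(s);H=hsv(im).astype(int)
C=np.linalg.inv(T);K=imaging.camera_info('wrist')['intrinsics']
for p in([-112,-120,125],[-112,-140,125],[-112,-120,99],[-112,-140,99]):
    q=C[:3,:3]@f2w(p)+C[:3,3];print(p,(K@q/q[2])[:2])
y=(abs(H[...,0]-14)<6)&(H[...,1]>150)&(H[...,2]>80)
for c in blobs(y,40):print(cv2.boundingRect(c))
to([-101,-98,104],180,30)"
```

```text
[-112, -120, 125] [245.2229 168.4182]
[-112, -140, 125] [226.3421 168.5668]
[-112, -120, 99] [245.8666 152.1666]
[-112, -140, 99] [228.0712 152.3113]
(228, 154, 20, 29)
(489, 151, 23, 17)
tcp feeder [-165.5043 -106.3267  245.0894] F [ 0.0858  0.1012 -0.3115] w -5.7718042769020834e-05 t 7.6
offset [0.0143 0.0085 0.1545] rot [-0.104  -0.1755 -0.572 ]
```

View pics/w4.png

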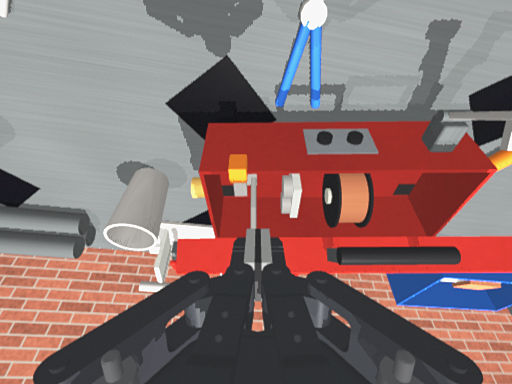

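The tab is visible in the gap at columns 228–248, rows 154–183, so its left face is at y ≈ -117 in my frame (about 3 mm left of nominal). A grey strap hangs just behind it at column 253. I bring the closed fingers in front of the strap, to the left of the tab.

```bash
python3 -c "
from h import *
to([-125,-97,140],180,27)
to([-105,-97,103],180,27)"
```

```text
tcp feeder [-165.5043 -106.3267  245.0894] F [ 0.0858  0.1012 -0.3115] w -5.7718042769020834e-05 t 7.6
offset [0.0172 0.0094 0.1113] rot [-0.089   2.8245 -0.5746]
tcp feeder [-165.5043 -106.3267  245.0894] F [ 0.0858  0.1012 -0.3115] w -5.7718042769020834e-05 t 7.6
offset [0.0183 0.0094 0.1533] rot [-0.089   2.8245 -0.5746]
```

Request:
{"method": "servo_tool", "body": {
  "steps": [
    {"hand": -1,"offset": [0.017,0.009,0.035],"delta_rot": [0,2.8,-0.6]},
    {"hand": -1,"offset": [0.017,0.009,0.07],"delta_rot": [0,2.8,-0.6]},
    {"hand": -1,"offset": [0.017,0.009,0.1],"delta_rot": [0,2.8,-0.6]},
    {"hand": -1,"offset": [0.017,0.009,0.125],"delta_rot": [0,2.8,-0.6]},
    {"hand": -1,"offset": [0.018,0.009,0.145],"delta_rot": [0,2.8,-0.6]},
    {"hand": -1,"offset": [0.018,0.009,0.153],"delta_rot": [0,2.8,-0.6]},
    {"hand": -1,"offset": [0.018,0.009,0.153],"delta_rot": [0,2.8,-0.6]}
  ]
}}

```text
time: 8.3
position: [0.5666, -0.1404, 0.1025]
tcp_rot: [[-0.876, -0.18, 0.447], [-0.16, 0.984, 0.081], [-0.454, -0.0, -0.891]]
ft_force: [-0.0, -0.4, 0.1]
width: 0.0002
finger_force: 0.0
```

```bash
python3 -c "
from h import *
s=monitor.sense();im=imaging.camera('wrist');cv2.imwrite('pics/w5.png',cv2.resize(im[60:320,130:390,::-1],None,fx=2,fy=2))
H=hsv(im).astype(int)
y=(abs(H[...,0]-14)<6)&(H[...,1]>150)&(H[...,2]>80)
for c in blobs(y,40):print(cv2.boundingRect(c))
to([-105,-97,103],180,27)"
```

```text
(178, 233, 43, 45)
tcp feeder [-103.6431  -95.5469  102.8941] F [ 0.1584 -0.7949  0.1406] w 0.00010251435123629308 t 8.35
offset [ 0.0012 -0.0014 -0.0007] rot [0.0256 0.0248 0.1574]
```

View pics/w5.png

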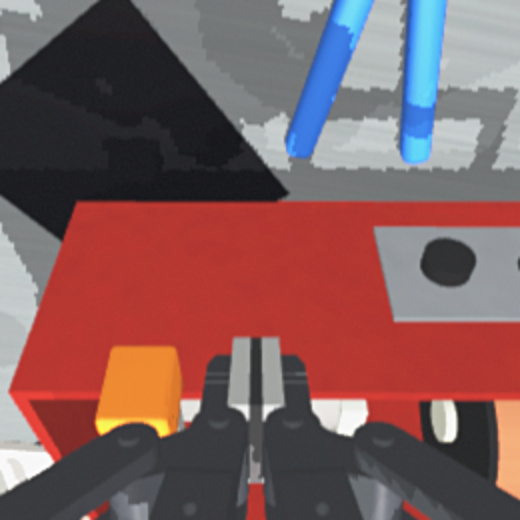

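The crop shows the closed fingers at (255,390), in front of the wall and about 7 mm left of the tab, whose front face spans columns 105–180. Next I push towards the feeder's -y.

Request:
{"method": "servo_tool", "body": {
  "steps": [
    {"hand": -1,"offset": [0,-0.006,0],"delta_rot": [0,0,0]},
    {"hand": -1,"offset": [0,-0.012,0],"delta_rot": [0,0,0]},
    {"hand": -1,"offset": [0,-0.017,0],"delta_rot": [0,0,0]},
    {"hand": -1,"offset": [0,-0.022,0],"delta_rot": [0,0,0]},
    {"hand": -1,"offset": [0,-0.027,0],"delta_rot": [0,0,0]},
    {"hand": -1,"offset": [0,-0.032,0],"delta_rot": [0,0,0]},
    {"hand": -1,"offset": [0,-0.034,0],"delta_rot": [0,0,0]},
    {"hand": -1,"offset": [0,-0.034,0],"delta_rot": [0,0,0]}
  ]
}}

```text
time: 9.15
position: [0.5714, -0.1761, 0.1033]
tcp_rot: [[-0.876, -0.178, 0.447], [-0.16, 0.984, 0.079], [-0.454, -0.002, -0.891]]
ft_force: [-0.2, -0.1, -0.3]
width: -0.0
finger_force: 0.0
```

```bash
cat > tab.py <<'E'
from h import *
s=monitor.sense();im=imaging.camera('wrist');cv2.imwrite('pics/w6.png',cv2.resize(im[60:320,130:390,::-1],None,fx=2,fy=2))
H=hsv(im).astype(int)
T=wristT(s);y=(abs(H[...,0]-14)<6)&(H[...,1]>150)&(H[...,2]>80)
for c in blobs(y,40):
    x,v,w,h=cv2.boundingRect(c);P=c[:,0];P=P[P[:,1]<v+5]
    print((x,v,w,h),"bottom front edge",w2f(ray('wrist',(P[:,0].min(),v),.099,T)),w2f(ray('wrist',(P[:,0].max()+1,v),.099,T)))
to([-105,-130,103],180,27)
print("F feeder",RF.T@s["ft_force"])
E
python3 tab.py
```

```text
(197, 233, 39, 46) bottom front edge [-109.203  -165.2154   99.    ] [-109.2945 -145.146    99.    ]
tcp feeder [-105.1038 -131.1592  103.173 ] F [-0.5706  0.5013 -0.058 ] w -8.282053702211571e-05 t 9.2
offset [-0.      0.0012  0.0002] rot [-0.0607 -0.0063  0.1647]
F feeder [-0.2089 -0.1016 -0.3232]
```

Request:
{"method": "servo_tool", "body": {
  "steps": [
    {"hand": -1,"offset": [0,-0.003,0],"delta_rot": [0,0,0]},
    {"hand": -1,"offset": [0,-0.005,0],"delta_rot": [0,0,0]},
    {"hand": -1,"offset": [0,-0.005,0],"delta_rot": [0,0,0]}
  ]
}}

```text
time: 9.5
position: [0.5719, -0.1798, 0.1031]
tcp_rot: [[-0.877, -0.18, 0.446], [-0.161, 0.984, 0.08], [-0.454, -0.002, -0.891]]
ft_force: [-1.7, 1.8, 1.1]
width: 0.0
finger_force: 1.4
```

```bash
python3 tab.py; python3 -c "
from h import *
to([-165,-95,275],180,27)"
```

```text
(197, 234, 39, 42) bottom front edge [-108.6628 -168.4389   99.    ] [-108.768  -148.3382   99.    ]
tcp feeder [-105.0723 -135.0496  103.034 ] F [-2.4674  1.6563  0.0023] w -4.829104812929013e-05 t 9.55
offset [-0.0001  0.005   0.0001] rot [ 0.0114 -0.0277  0.2266]
F feeder [-1.3641  2.0483  1.0653]
tcp feeder [-105.0723 -135.0496  103.034 ] F [-2.4674  1.6563  0.0023] w -4.829104812929013e-05 t 9.55
offset [-0.0247  0.04   -0.1804] rot [ 0.0114 -0.0277  0.2266]
```

The tab's left face has moved from -117 to -148, so the catch is fully pushed. I back off and retreat the way I came in.

Request:
{"method": "servo_tool", "body": {
  "steps": [
    {"hand": -1,"offset": [0,0.01,0],"delta_rot": [0,0,0]},
    {"hand": -1,"offset": [0,0.02,-0.005],"delta_rot": [0,0,0]},
    {"hand": -1,"offset": [-0.005,0.025,-0.04],"delta_rot": [0,0,0]},
    {"hand": -1,"offset": [-0.01,0.025,-0.085],"delta_rot": [0,0,0]},
    {"hand": -1,"offset": [-0.02,0.025,-0.13],"delta_rot": [0,0,0]},
    {"hand": -1,"offset": [-0.025,0.025,-0.18],"delta_rot": [0,0,0]},
    {"hand": -1,"offset": [-0.04,0.025,-0.2],"delta_rot": [0,0,0]},
    {"hand": -1,"offset": [-0.04,0.025,-0.2],"delta_rot": [0,0,0]}
  ]
}}

```text
time: 10.35
position: [0.5156, -0.1659, 0.3041]
tcp_rot: [[-0.874, -0.178, 0.453], [-0.162, 0.984, 0.073], [-0.458, -0.009, -0.889]]
ft_force: [0.2, 1.5, 0.0]
width: -0.0004
finger_force: 0.0
```

```bash
python3 -c "
from h import *
to([-122,3,315],90)"
```

```text
tcp feeder [-158.0535 -111.3973  304.0564] F [0.2426 1.4753 0.005 ] w -0.00039935509365280453 t 10.35
offset [-0.0377  0.1142  0.0059] rot [20.9963 21.7994 88.3356]
```

Request:
{"method": "servo_tool", "body": {
  "steps": [
    {"hand": -0.3,"offset": [0,0.01,-0.01],"delta_rot": [2,2.1,8]},
    {"hand": -0.3,"offset": [-0.005,0.03,-0.01],"delta_rot": [4,4.1,16.5]},
    {"hand": -0.3,"offset": [-0.01,0.05,-0.01],"delta_rot": [6,6.1,24.5]},
    {"hand": -0.3,"offset": [-0.018,0.07,0],"delta_rot": [8,8.2,32.5]},
    {"hand": -0.3,"offset": [-0.026,0.09,0.005],"delta_rot": [10,10.3,40.5]},
    {"hand": -0.3,"offset": [-0.034,0.105,0.006],"delta_rot": [12,12.3,48.5]},
    {"hand": -0.3,"offset": [-0.038,0.114,0.006],"delta_rot": [14,14.4,56.5]},
    {"hand": -0.3,"offset": [-0.038,0.114,0.006],"delta_rot": [16,16.6,65]}
  ]
}}

```text
time: 11.15
position: [0.529, -0.0425, 0.3111]
tcp_rot: [[-0.711, 0.678, 0.186], [0.681, 0.73, -0.06], [-0.176, 0.084, -0.981]]
ft_force: [-0.2, -0.2, 0.2]
width: 0.0299
finger_force: 0.0
```

```bash
python3 -c "
from h import *
to([-118,3,310],90)"
```

```text
tcp feeder [-123.0463    7.7229  311.0636] F [-0.1618 -0.1914  0.2202] w 0.029936926224722226 t 11.15
offset [-0.0065  0.0011  0.0023] rot [ 7.901   8.2689 36.3927]
```

Request:
{"method": "servo_tool", "body": {
  "steps": [
    {"hand": -0.3,"offset": [-0.006,0.001,0.002],"delta_rot": [1.7,1.7,7.5]},
    {"hand": -0.3,"offset": [-0.006,0.001,0.002],"delta_rot": [3.4,3.5,15]},
    {"hand": -0.3,"offset": [-0.006,0.001,0.002],"delta_rot": [5,5.2,22.5]},
    {"hand": -0.3,"offset": [-0.006,0.001,0.002],"delta_rot": [6.6,6.9,30]},
    {"hand": -0.3,"offset": [-0.006,0.001,0.002],"delta_rot": [7.9,8.3,36.4]},
    {"hand": -0.3,"offset": [-0.006,0.001,0.002],"delta_rot": [7.9,8.3,36.4]},
    {"hand": -0.3,"offset": [-0.006,0.001,0.002],"delta_rot": [7.9,8.3,36.4]}
  ]
}}

```text
time: 11.85
position: [0.5341, -0.049, 0.3098]
tcp_rot: [[-0.181, 0.984, 0.0], [0.984, 0.181, -0.0], [-0.0, 0.0, -1.0]]
ft_force: [-0.5, 0.1, 0.4]
width: 0.0299
finger_force: 0.0
```

```bash
python3 -c "
from h import *
s=monitor.sense();im=imaging.camera('wrist');cv2.imwrite('pics/w7.png',im[...,::-1])
T=wristT(s)
C=np.linalg.inv(T);K=imaging.camera_info('wrist')['intrinsics']
for p in([-116,3,235],[-116,39,235],[-116,-33,235]):
    q=C[:3,:3]@f2w(p)+C[:3,3];print(p,(K@q/q[2])[:2])
to([-116,3,216],90)"
```

```text
[-116, 3, 235] [261.9622 195.1563]
[-116, 39, 235] [262.3589 154.2511]
[-116, -33, 235] [261.6035 232.1475]
tcp feeder [-119.3099    0.4606  310.0817] F [-0.2357  0.8952 -0.5743] w 0.029992683934686154 t 11.9
offset [0.0026 0.0033 0.0941] rot [0.0348 0.0269 0.2352]
```

View pics/w7.png

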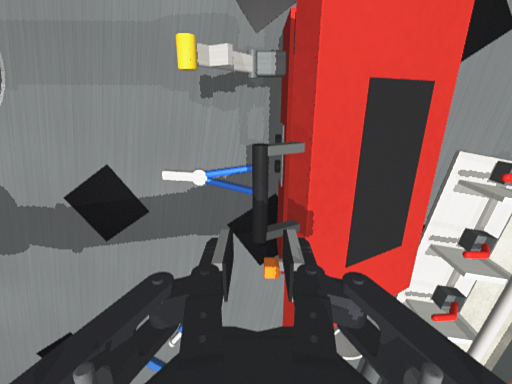

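The bar is at column 260, within 2 px of the prediction, so the cover stayed put. The orange tab is visible at (271,267), pushed aside. I lower the fingers and grip.

Request:
{"method": "servo_tool", "body": {
  "grip_force": 40,
  "steps": [
    {"hand": -0.3,"offset": [0.002,0.002,0.03],"delta_rot": [0,0,0]},
    {"hand": -0.3,"offset": [0.002,0.002,0.06],"delta_rot": [0,0,0]},
    {"hand": -0.3,"offset": [0.002,0.002,0.085],"delta_rot": [0,0,0]},
    {"hand": -0.3,"offset": [0.002,0.002,0.095],"delta_rot": [0,0,0]},
    {"hand": -0.3,"offset": [0.002,0.002,0.095],"delta_rot": [0,0,0]},
    {"hand": -1,"offset": [0.002,0.002,0.095],"delta_rot": [0,0,0]},
    {"hand": -1,"offset": [0.002,0.002,0.095],"delta_rot": [0,0,0]},
    {"hand": -1,"offset": [0.002,0.002,0.095],"delta_rot": [0,0,0]}
  ]
}}

```text
time: 12.7
position: [0.5358, -0.0473, 0.2167]
tcp_rot: [[-0.177, 0.984, 0.001], [0.984, 0.177, -0.0], [-0.001, 0.001, -1.0]]
ft_force: [-5.0, -0.2, 6.0]
width: 0.0122
finger_force: 39.5
```

```bash
python3 -c "
from h import *
to([-116,3,216],90)
t0=np.arctan2(15,242);r=np.hypot(15,242);b=.52
for a in np.arange(.55,1.26,.05):print(round(a,2),(r*np.array([np.cos(b+t0)-np.cos(a+t0),-np.sin(a+t0)+np.sin(b+t0)])).round(1))"
```

```text
tcp feeder [-117.1721    1.8279  216.692 ] F [-4.9583 -0.1784  6.0091] w 0.012193587449704927 t 12.7
offset [0.0012 0.0012 0.0007] rot [0.0397 0.0289 0.0238]
0.55 [ 4.1 -6. ]
0.6 [ 11.3 -15.8]
0.65 [ 19.  -25.1]
0.7 [ 27.1 -34.1]
0.75 [ 35.7 -42.7]
0.8 [ 44.7 -50.8]
0.85 [ 54.1 -58.4]
0.9 [ 63.9 -65.6]
0.95 [ 74.  -72.3]
1.0 [ 84.4 -78.5]
1.05 [ 95.2 -84.1]
1.1 [106.2 -89.2]
1.15 [117.4 -93.8]
1.2 [128.8 -97.7]
1.25 [ 140.5 -101.1]
```

Request:
{"method": "servo_tool", "body": {
  "steps": [
    {"hand": -1,"offset": [0,0.004,-0.006],"delta_rot": [0,0,0]},
    {"hand": -1,"offset": [0,0.011,-0.016],"delta_rot": [0,0,0]},
    {"hand": -1,"offset": [0,0.019,-0.025],"delta_rot": [0,0,0]},
    {"hand": -1,"offset": [0,0.027,-0.034],"delta_rot": [0,0,0]},
    {"hand": -1,"offset": [0,0.036,-0.043],"delta_rot": [0,0,0]},
    {"hand": -1,"offset": [0,0.045,-0.051],"delta_rot": [0,0,0]},
    {"hand": -1,"offset": [0,0.054,-0.058],"delta_rot": [0,0,0]},
    {"hand": -1,"offset": [0,0.064,-0.066],"delta_rot": [0,0,0]}
  ]
}}

```text
time: 13.5
position: [0.5951, -0.0366, 0.2837]
tcp_rot: [[-0.176, 0.984, -0.009], [0.984, 0.176, -0.003], [-0.002, -0.01, -1.0]]
ft_force: [-23.7, -2.6, 20.4]
width: 0.0125
finger_force: 40.2
```

```bash
cat > ang.py <<'E'
from h import *
s=monitor.sense();p=w2f(s["position"]);b=p-[2,3,-19]
a=np.arctan2(b[2]-100,85-b[0])-.062
print("bar",b,"r",np.hypot(b[2]-100,85-b[0]),"angle",a,"F",RF.T@s["ft_force"],s["width"],"rot",s["tcp_rot"][1])
E
python3 ang.py
```

```text
bar [-58.9669  -1.1663 302.69  ] r 248.6156084108874 angle 0.8912036162412482 F [-23.7433   1.5968  20.3523] 0.012457778226553798 rot [ 0.9843  0.1763 -0.0034]
```

The force points outward along the cover's radius, so my path is cutting inside the arc. I ease off along that direction and read it again.

Request:
{"method": "servo_tool", "body": {
  "steps": [
    {"hand": -1,"offset": [0,-0.003,-0.003],"delta_rot": [0,0,0]},
    {"hand": -1,"offset": [0,-0.003,-0.003],"delta_rot": [0,0,0]}
  ]
}}

```text
time: 13.7
position: [0.5975, -0.0362, 0.286]
tcp_rot: [[-0.177, 0.984, 0.004], [0.984, 0.177, 0.001], [0.0, 0.004, -1.0]]
ft_force: [-0.5, 1.5, 2.6]
width: 0.0123
finger_force: 41.0
```

```bash
python3 ang.py; python3 -c "
from h import *
im=imaging.camera('scene');cv2.imwrite('pics/s2.png',cv2.resize(im[110:270,150:340,::-1],None,fx=3,fy=3))"
```

```text
bar [-56.5187  -1.1737 305.03  ] r 249.1281899492858 angle 0.9046547753351732 F [-0.2538  1.5862  2.5648] 0.012308273985091985 rot [0.9843 0.1766 0.0012]
```

View pics/s2.png

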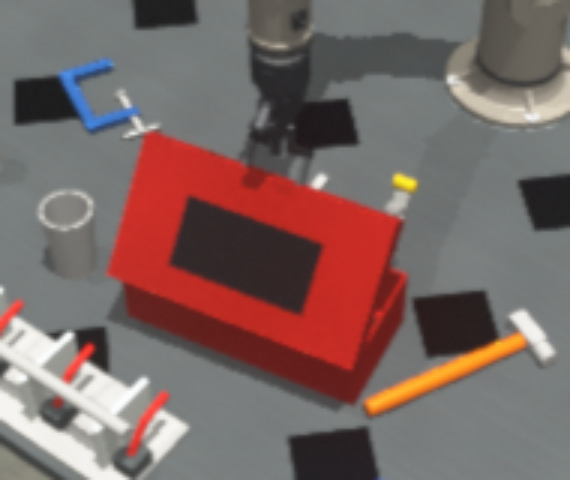

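The crop shows the cover held at about 0.9 rad, with the latch back and the bystanders untouched. The force is now near zero, so I carry on along the corrected arc in two parts.

Request:
{"method": "servo_tool", "body": {
  "steps": [
    {"hand": -1,"offset": [0,0.005,-0.004],"delta_rot": [0,0,0]},
    {"hand": -1,"offset": [0,0.0105,-0.008],"delta_rot": [0,0,0]},
    {"hand": -1,"offset": [0,0.016,-0.011],"delta_rot": [0,0,0]},
    {"hand": -1,"offset": [0,0.021,-0.0145],"delta_rot": [0,0,0]},
    {"hand": -1,"offset": [0,0.0265,-0.018],"delta_rot": [0,0,0]},
    {"hand": -1,"offset": [0,0.032,-0.0205],"delta_rot": [0,0,0]}
  ]
}}

```text
time: 14.35
position: [0.6265, -0.031, 0.3052]
tcp_rot: [[-0.177, 0.984, -0.003], [0.984, 0.177, -0.0], [0.0, -0.003, -1.0]]
ft_force: [-8.3, 0.2, 2.2]
width: 0.0124
finger_force: 40.4
```

```bash
python3 ang.py
```

```text
bar [-27.0251  -1.1914 324.2318] r 250.65820471172282 angle 1.045472790056143 F [-8.136   1.6634  2.1913] 0.012361806684518528 rot [ 0.9843  0.1766 -0.0003]
```

Request:
{"method": "servo_tool", "body": {
  "steps": [
    {"hand": -1,"offset": [0,0.005,-0.003],"delta_rot": [0,0,0]},
    {"hand": -1,"offset": [0,0.011,-0.006],"delta_rot": [0,0,0]},
    {"hand": -1,"offset": [0,0.016,-0.0085],"delta_rot": [0,0,0]},
    {"hand": -1,"offset": [0,0.022,-0.011],"delta_rot": [0,0,0]},
    {"hand": -1,"offset": [0,0.028,-0.013],"delta_rot": [0,0,0]},
    {"hand": -1,"offset": [0,0.033,-0.015],"delta_rot": [0,0,0]},
    {"hand": -1,"offset": [0,0.039,-0.017],"delta_rot": [0,0,0]},
    {"hand": -1,"offset": [0,0.043,-0.0185],"delta_rot": [0,0,0]}
  ]
}}

```text
time: 15.15
position: [0.6697, -0.0233, 0.3243]
tcp_rot: [[-0.177, 0.984, -0.001], [0.984, 0.177, 0.0], [0.0, -0.001, -1.0]]
ft_force: [-6.7, 0.5, 0.0]
width: 0.0123
finger_force: 39.1
```

```bash
python3 ang.py
```

```text
bar [ 16.777   -1.191  343.3418] r 252.7243310086626 angle 1.235454996326966 F [-6.5138  1.7254  0.0314] 0.012312495656303001 rot [0.9843 0.1765 0.0001]
```

Request:
{"method": "servo_tool", "body": {
  "steps": [
    {"hand": -1,"offset": [0,0.003,-0.001],"delta_rot": [0,0,0]},
    {"hand": -1,"offset": [0,0.006,-0.002],"delta_rot": [0,0,0]},
    {"hand": -1,"offset": [0,0.006,-0.002],"delta_rot": [0,0,0]}
  ]
}}

```text
time: 15.45
position: [0.6758, -0.0222, 0.3263]
tcp_rot: [[-0.177, 0.984, -0.0], [0.984, 0.177, 0.0], [0.0, -0.0, -1.0]]
ft_force: [-4.0, 1.1, 2.3]
width: 0.0121
finger_force: 39.1
```

```bash
python3 ang.py
```

```text
bar [ 23.0344  -1.1564 345.3048] r 253.0102341311421 angle 1.2613658730934139 F [-3.7779  1.7846  2.292 ] 0.01207384741573443 rot [0.9843 0.1766 0.0004]
```

Request:
{"method": "servo_tool", "body": {
  "steps": [
    {"hand": -1,"offset": [0,0.003,-0.001],"delta_rot": [0,0,0]},
    {"hand": -1,"offset": [0,0.005,-0.001],"delta_rot": [0,0,0]},
    {"hand": -1,"offset": [0,0.005,-0.001],"delta_rot": [0,0,0]}
  ]
}}

```text
time: 15.75
position: [0.6767, -0.022, 0.3266]
tcp_rot: [[-0.177, 0.984, -0.01], [0.984, 0.177, -0.002], [-0.001, -0.01, -1.0]]
ft_force: [-20.2, -2.3, 6.9]
width: 0.0121
finger_force: 39.9
```

```bash
python3 ang.py
```

```text
bar [ 23.9219  -1.1885 345.6473] r 253.1267475379256 angle 1.2650965491047683 F [-20.2709   1.2951   6.8652] 0.012134263151491161 rot [ 0.9843  0.1766 -0.0024]
```

The cover is at its stop: the force rose to 20 N and the motion ceased. I relax, open the fingers and rise straight up.

Request:
{"method": "servo_tool", "body": {
  "steps": [
    {"hand": -1,"offset": [0,-0.004,0.001],"delta_rot": [0,0,0]},
    {"hand": -0.35,"offset": [0,-0.004,0.001],"delta_rot": [0,0,0]},
    {"hand": -0.35,"offset": [0,-0.004,0.001],"delta_rot": [0,0,0]},
    {"hand": -0.35,"offset": [0,-0.004,0.001],"delta_rot": [0,0,0]},
    {"hand": -0.35,"offset": [0,-0.004,-0.02],"delta_rot": [0,0,0]},
    {"hand": -0.35,"offset": [0,-0.004,-0.05],"delta_rot": [0,0,0]},
    {"hand": -0.35,"offset": [0,-0.02,-0.08],"delta_rot": [0,0,0]},
    {"hand": -0.35,"offset": [0,-0.06,-0.09],"delta_rot": [0,0,0]}
  ]
}}

```text
time: 16.55
position: [0.6239, -0.0311, 0.4191]
tcp_rot: [[-0.177, 0.984, 0.006], [0.984, 0.177, 0.003], [0.002, 0.006, -1.0]]
ft_force: [-0.8, -0.8, 1.3]
width: 0.0279
finger_force: 0.0
```

Request:
{"method": "servo_tool", "body": {
  "steps": [
    {"hand": -0.35,"offset": [0,-0.04,0],"delta_rot": [0,0,0]},
    {"hand": -0.35,"offset": [0,-0.06,0],"delta_rot": [0,0,0]},
    {"hand": -0.35,"offset": [0,-0.06,0],"delta_rot": [0,0,0]},
    {"hand": -0.35,"offset": [0,-0.06,0],"delta_rot": [0,0,0]},
    {"hand": -0.35,"offset": [0,-0.06,0],"delta_rot": [0,0,0]}
  ]
}}

```text
time: 17.05
position: [0.5634, -0.0426, 0.4165]
tcp_rot: [[-0.177, 0.984, 0.001], [0.984, 0.177, 0.001], [0.001, 0.001, -1.0]]
ft_force: [-0.1, -0.8, -0.4]
width: 0.0279
finger_force: 0.0
```

```bash
python3 -c "
from h import *
s=monitor.sense();print(s['ft_force'],s['joint_velocities'],w2f(s['position']),s['time'])
im=imaging.camera('scene')[110:270,150:340,::-1];cv2.imwrite('pics/end.png',cv2.resize(im,None,fx=3,fy=3))"
```

```text
[-0.0775 -0.7605 -0.3899] [-0.0076  0.0096 -0.0008  0.0005 -0.0042  0.0018  0.0014] [-89.2771   1.5233 416.5099] 17.05
```

View pics/end.png

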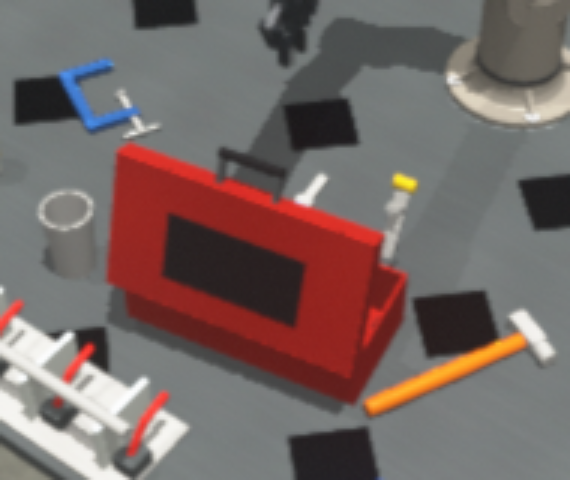

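The cover stands open by itself with the handle at (252,170), the latch knob is still back at (404,183), and the gripper is well clear. I hand the job in.

```bash
python3 -c "
from plant import robot
print(robot.job_done())"
```

```text
the job is handed in; nothing more can be done
None
```

The feeder is open and the job is handed in: the cover stands by itself at its stop, the latch is swung back, the catch was pushed fully aside, and the hammer, cup, pliers and clamp looked undisturbed (the bracket, far from the arm's path, was not looked at again); the hand-in returned no verdict.

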